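# Point the column-selector lever at the fitted column and start the run

## Task

With a finger against its side, push the black lever on top of the white column-selector module round until it points straight at the one tall column; the three short plugs are unused ports. Only then press the round start button on the same module fully in and let it come back up. Do not pinch the lever between the fingers or pull it upwards, and leave the vial, the bottle and the jar standing where they are.

Things in the scene. Friction and masses are not known exactly. Their poses are not given: they have to be found in the camera images.
- lever_axis (a point): The lever's vertical turning axis, the point where it meets the top of the module (60 mm above the bench). The module is a white box 300 x 290 mm and 60 mm high, fixed to the bench, anywhere within about 12 cm left or right and turned up to 0.5 rad; this axis is at the middle of its flat top. Its x axis is the module's x axis (pointing from the start button to the lever axis), z up.
- lever (a joint): Lever's angle about the vertical axis, rad, counter-clockwise from above positive, 0 when it points along the module's +x (straight away from the start button). Stops at -2.5 and 2.5. It turns with steady friction of 0.12 N m (about 2 N at 60 mm from the axis) and stays where it is left; no spring and no detents. It starts between -0.35 and 0.35.
- lever_tip (a point): Pointed tip of the lever, 88 mm from its axis and 26 mm above the module's top. The lever is a straight black bar 18 mm wide whose upright sides run from 13 to 38 mm above the module's top (free underneath), between 18 and 78 mm from the axis, with a round hub of radius 19 mm, 43 mm high, on the axis.
- lever_aim (a point): Imaginary point straight ahead of the lever's tip, 110 mm from the axis, 26 mm above the module's top: as far out as the ports. When the lever points exactly at a port this point lies on the port's vertical axis.
- cheek_left: Left side plate of the lever (60 x 4 x 24 mm), seen from the axis towards the tip; its origin lies on the lever's axis, not on the plate. Push here to turn the lever clockwise.
- cheek_right: Right side plate of the lever, likewise, same origin. Push here to turn the lever counter-clockwise.
- stem (a joint): How far the lever has been pulled upwards, m: 0 when down on its seat, held there by a spring of about 9 N; a quick-release that comes up to 20 mm when pulled.
- column: The tall column: upright steel cylinder 55 mm high, 24 mm wide at its foot, 18 mm in the middle and 28 mm at its top nut, fixed in one of the four ports on the module's top. Origin: centre of its foot, on the module's top, 110 mm from the lever's axis. The ports lie at lever angles of -1.92, -0.87, 0.87 and 1.92 rad; which one carries the column changes. The other three have steel blanking plugs, also 24 mm wide at the foot, only 16 mm high.
- start (a joint): How far the start button is pressed, m: 0 up, 0.006 fully in. Spring return, 4 N fully in. Counts as pressed beyond 0.0045.
- start_top (a point): Centre of the start button's flat round top (30 mm across), pressed straight down. It stands in a low round housing on the module's top, 110 mm from the lever's axis on the module's -x side.
- vial: Loose amber vial, 26 mm wide, 55 mm high, standing on the module's top beside the start button. Origin: centre of its underside. To be left standing where it is.
- bottle: Loose clear bottle, 64 mm wide, 130 mm high, on the bench to the left of the module. Origin: centre of its underside. To be left standing where it is.
- jar: Loose amber jar, 56 mm wide, 85 mm high, on the bench to the right of the module. Origin: centre of its underside. To be left standing where it is.
Things that resemble listed ones, but are neither listed nor needed, are in the scene too. Of the things that look like the bottle, take the one that is farthest to the robot's right at the start.

How it is judged:
By the outcome, as a careful person would: the job done as asked, in the order asked, and still so for the second after the job is handed in, with the robot touching nothing.
It also fails if it takes over 48 s, if anything falls off the work surface, if the arm or the gripper's body presses on something with over 40 N, if the wrist force passes 120 N, or if a joint passes its speed limit or range.

## Robot

A 7-joint arm with a two-finger parallel gripper is mounted at the origin on the work surface. World frame = base frame: x ahead of the robot, y to its left, z up, the work surface at z = 0. Lengths are in mm, angles in rad, forces in N, time in s.
With the tool pointing down it reaches from about 400 to 900 mm from the base axis. Payload 5.6 kg.
Tool frame: the origin (TCP) lies at the very end of the fingers, on their centre line; the grasp point (between the pads) lies 19 mm behind it; z points along the fingers, y is the line along which they close (so a half turn about z gives the same grasp; the last joint's range is limited). The gripper opens to 92 mm and grips with 3 to 60 N. Pads are 20 mm wide; open, the fingers measure 128 mm over their backs; the gripper's body (75 mm by 189 mm) begins 69 mm behind the grasp point.
Start: joints at [1.274, 0.468, -0.012, 1.603, 0.006, 1.071, -0.056], TCP at [163.162, -629.196, 214.592] pointing down, gripper open.
Joint ranges: [-2.53, 2.53], [-0.31, 2.02], [-1.57, 1.55], [0.28, 2.44], [-1.29, 4.43], [0.15, 1.84], [-2.92, 2.92]. Speed limits (rad/s): [2.57, 2.57, 3.14, 3.14, 3.14, 3.14, 3.14].

## Interface

Orientations are given as [roll, pitch, yaw] about the fixed x, y, z axes, in that order (R = Rz(yaw) Ry(pitch) Rx(roll)).
In Python, from bench import arm, kinematics, eyes, job, boxes_of gives the robot as it stands. Calls block until the motion is done:
- arm.move_to(position, orientation): joint-space move of the TCP to a pose.
- arm.movel(position, ori=None, speed=150, max_force=None): straight line of the TCP; ori=None keeps the orientation; speed is the mean speed in mm/s. With max_force (N) it stops when the force on the tool has changed by that much, and returns True; else False.
- arm.goto_joints(angles): joint-space move.
- arm.gripper_to(opening, newtons=None): finger opening in mm; newtons is the grip in N (None keeps the last); returns when the fingers have stopped.
- arm.hold(seconds).
- kinematics.inverse_kinematics(position, orientation): joint angles nearest the present ones, or None.
- arm.sense(): the state.
- eyes.capture(name): name is "scene" or "side" or "wrist"; returns (picture, depth): 420x560x3 uint8, red, green, blue; 420x560 float32, mm along the optical axis (not along the pixel's ray), 0 where there is no reading.
- eyes.get_calibration(name): a dict with "mtx" (3x3 intrinsics, pixels), "position" and "rotation" of the camera in the world. Camera axes: x right, y up, looking along -z (the intrinsics and any distortion apply to the point x, -y, -z); pixel columns grow to the right and rows downward; lengths in mm; the calibration is good to about 2 mm. A picture is of the moment at which its call begins: read the wrist's pose just before it. get_calibration takes no time and is no camera call; for the wrist camera it gives the pose at the moment of the call.
A pose or a line that the arm cannot do raises arm.MotionError and nothing moves.
- job.close_job(): hands the job in; it is judged then, once.
Trained networks look in the newest picture that a camera, given by its name, has taken for a name from the list of things; names that differ only in an ending like _2 or _b are one class to them, and where a whole thing is asked for, a point or a joint stands for the part that bears it (a point fixed in the world has none). Each returns a list of dicts, best first, with "confidence" (0 to 1); they miss things now and then, are a little off and sometimes report something else, mostly with a low value. They report only what shows in the picture. A call takes as long as a camera call. They do not tell look-alikes from the thing itself.
- boxes_of(query, camera): "position" ([x, y, z] in mm, in the coordinates of the camera as it stood for that picture, good to about 4 mm: the middle of the surface that is visible of it).
The state is a dict: "time_s": time; "q": joint angles; "dq": joint speeds; "joint_efforts": joint torques, N m; "tool_pos": TCP position; "eef_rot": TCP orientation; "ft_force": force on the tool from outside, world axes, zero at the start; "wrist_torque": the same for the moment, N m; "width": finger opening in mm; "grasp_force": force on a finger pad.
Only numpy, scipy, OpenCV 4.12 (cv2) and the standard library are available. Lean on these libraries where they do the work, as an engineer would, in place of code of your own. Each camera call takes 0.05 s, during which the arm holds its last target. There are 200 camera calls.

## Working session

There is one attempt and no reset: what is moved stays moved. The work goes in short steps, each a Python script; the robot and the scene stay as the last script left them, time stands still between calls to the robot, and variables do not carry over. Pictures are saved under pics/ and viewed, at most 10 in all, crops included, and the job is handed in when it is done.

```bash
mkdir -p pics; ls; cat > h.py <<'E'
import numpy as np, cv2
from bench import arm, kinematics, eyes, job, boxes_of
def cap(n, fn=None):
    c=eyes.get_calibration(n); p,d=eyes.capture(n)
    if fn: cv2.imwrite('pics/'+fn,p[:,:,::-1])
    return p,d,c
def w(c,pc): return np.array(c['rotation'])@np.array(pc)+np.array(c['position'])
def cloud(d,c):
    K=np.array(c['mtx']);v,u=np.mgrid[:d.shape[0],:d.shape[1]]
    P=np.stack([(u-K[0,2])/K[0,0]*d,-(v-K[1,2])/K[1,1]*d,-d],-1)
    return P@np.array(c['rotation']).T+np.array(c['position'])
def proj(c,X):
    K=np.array(c['mtx']);p=(np.asarray(X)-np.array(c['position']))@np.array(c['rotation'])
    return K[0,2]-K[0,0]*p[0]/p[2],K[1,2]+K[1,1]*p[1]/p[2]
E
python3 - <<'E'
from h import *
print(eyes.get_calibration('scene'))
for n in ['scene','side']:
    p,d,c=cap(n,n+'0.png')
    for q in ['lever','column','start','vial','bottle','jar','lever_tip']:
        for b in boxes_of(q,n)[:4]:
            X=w(c,b['position']); print(n,q,round(b['confidence'],2),X.round(),np.round(proj(c,X)))
print(arm.sense()['time_s'],arm.sense()['eef_rot'])
E
```

```text
pics
{'mtx': array([[456.68483813,   0.        , 282.57932169],
       [  0.        , 456.68483813, 209.9740618 ],
       [  0.        ,   0.        ,   1.        ]]), 'position': array([1159.07391841,  592.66045536,  906.05107293]), 'rotation': array([ 0.77631712, -0.0155666 ,  2.31799722])}Traceback (most recent call last):
  File "<stdin>", line 7, in <module>
  File "h.py", line 14, in proj
    return K[0,2]-K[0,0]*p[0]/p[2],K[1,2]+K[1,1]*p[1]/p[2]
                         ~^^^
IndexError: invalid index to scalar variable.
```

```bash
python3 - <<'E'
s=open('h.py').read()
s=s.replace("    p,d=eyes","    p,d=eyes").replace("c=eyes.get_calibration(n);","c=eyes.get_calibration(n); c['rotation']=Rot.from_euler('xyz',c['rotation']).as_matrix();")
s=s.replace("import numpy as np, cv2","import numpy as np, cv2\nfrom scipy.spatial.transform import Rotation as Rot")
open('h.py','w').write(s)
E
python3 - <<'E'
from h import *
for n in ['scene','side']:
    p,d,c=cap(n,n+'0.png')
    for q in ['lever','column','start','vial','bottle','jar']:
        for b in boxes_of(q,n)[:4]:
            X=w(c,b['position']); print(n,q,round(b['confidence'],2),X.round(),np.round(proj(c,X)))
print(arm.sense()['time_s'],arm.sense()['eef_rot'],eyes.get_calibration('side').keys())
E
```

```text
scene lever 0.85 [584.  65.  98.] [279. 214.]
scene column 0.77 [616. 144. 106.] [295. 235.]
scene column 0.66 [426. 145.  94.] [344. 198.]
scene vial 0.63 [428. 145.  99.] [344. 197.]
scene bottle 0.69 [629. 410.  89.] [386. 311.]
scene bottle 0.66 [511. 331.  81.] [385. 260.]
scene bottle 0.63 [531. 431.  80.] [418. 290.]
scene bottle 0.4 [449.  39.  82.] [306. 187.]
scene jar 0.86 [ 542. -179.   60.] [226. 172.]
scene jar 0.35 [582.  61.  98.] [278. 212.]
side lever 0.8 [577.  67.  96.] [279. 206.]
side lever 0.33 [574.  70.  95.] [279. 207.]
side column 0.75 [608. 150.  96.] [246. 224.]
side vial 0.59 [415. 142.  99.] [337. 249.]
side bottle 0.88 [500. 444.  82.] [212. 354.]
side bottle 0.82 [482. 342.  79.] [254. 316.]
side bottle 0.56 [591. 419.  77.] [175. 326.]
side jar 0.88 [ 529. -172.   60.] [342. 171.]
0.8 [3.14157467e+00 4.94865225e-05 2.53735578e-01] dict_keys(['mtx', 'position', 'rotation'])
```

View pics/scene0.png

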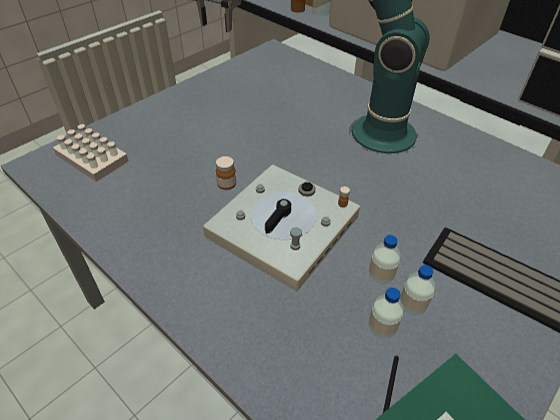

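View pics/side0.png

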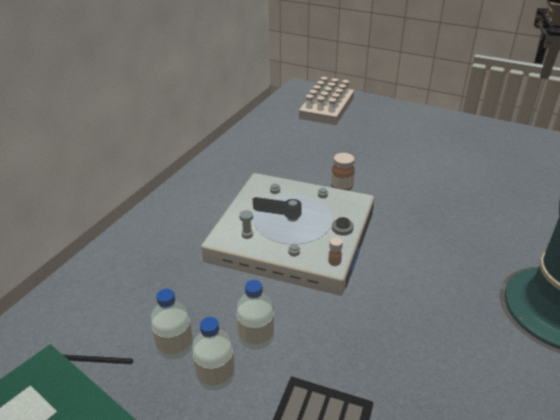

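The scene picture shows the module with the lever (280,214), the column at (295,235), which is the only tall one, and the start button at (307,187). The three plugs are at (260,188), (240,215) and (325,221), and the vial is at (344,197). The side view agrees. There are three lookalike bottles, at (385,258), (420,288) and (386,312). The rightmost, with the smallest y, is the one at (385,258). None of them needs to be touched. Next I'll look from above.

```bash
python3 - <<'E'
from h import *
s=arm.sense(); p=s['tool_pos']
arm.movel([p[0],p[1],300],speed=250)
for z in (330,300,260):
    try: arm.move_to([500,40,z],[np.pi,0,0.1]); break
    except arm.MotionError as e: print(z,e)
arm.gripper_to(0,20)
p,d,c=cap('wrist','w0.png'); P=cloud(d,c)
np.save('w0.npy',P)
for q in ['lever','column','start','vial']:
    for b in boxes_of(q,'wrist')[:3]:
        X=w(c,b['position']); print(q,round(b['confidence'],2),X.round(),np.round(proj(c,X)))
s=arm.sense();print(s['time_s'],s['tool_pos'],s['q'],c['position'],s['ft_force'],s['width'])
E
```

```text
lever 0.19 [600.  74.  95.] [251.  81.]
column 0.58 [611. 141. 116.] [181.  60.]
column 0.36 [575.  55. 101.] [266. 107.]
start 0.6 [445.  44.  82.] [265. 223.]
vial 0.88 [423. 135. 107.] [181. 239.]
vial 0.49 [604.  56.  96.] [268.  78.]
5.5417 [499.98298624  39.99577204 329.99644683] [ 0.61056503  0.20878763 -0.86147014  1.7717623   0.16721492  1.23713419
 -1.76606676] [565.63490588  46.51073906 500.09700105] [-0.68300459 -0.26616566 -0.09840574] 0.2216345833249509
```

View pics/w0.png

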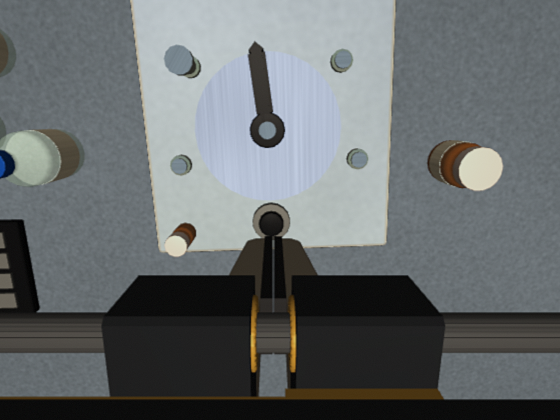

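The wrist view shows the hub at (266,130), the lever tip at (255,43), the column top at (178,58) and its foot at (195,68), and the button at (271,223). The plugs are at (341,59), (356,157) and (180,163), and the vial is at (180,240). The lever has to turn counter-clockwise to reach the column.

```bash
cat >> h.py <<'E'
def tops(P,lo,hi,x0=420,x1=720,y0=-110,y1=190,mn=25):
    m=((P[...,2]>lo)&(P[...,2]<hi)&(P[...,0]>x0)&(P[...,0]<x1)&(P[...,1]>y0)&(P[...,1]<y1)).astype(np.uint8)
    n,L,st,ce=cv2.connectedComponentsWithStats(m)
    return [(st[i,4],ce[i].round(1),((P[L==i].min(0)+P[L==i].max(0))/2).round(1), np.ptp(P[L==i],axis=0).round(1)) for i in range(1,n) if st[i,4]>mn]
E
python3 - <<'E'
from h import *
P=np.load('w0.npy')
for lo,hi in [(58,63),(72,82),(94,100),(101,108),(110,120)]:
    print(lo,hi)
    for t in tops(P,lo,hi): print('  ',*t)
E
```

```text
58 63
   50674 [273.  116.4] [560.5  40.7  60.5] [280.9 298.5   5. ]
72 82
   249 [341.8  59.2] [633.3 -20.6  75.4] [19.1 18.   6.7]
   36 [192.5  68.7] [608.4 140.4  76.7] [15.   9.4  9.3]
   205 [358.1 158.9] [529.4 -55.   74.9] [17.5 18.3  5.7]
   221 [179.1 165.2] [501.3 148.8  75.2] [18.6 18.9  6.3]
   480 [269.7 221.4] [444.6  37.9  77. ] [42.  42.3 10. ]
   50 [187.4 227.7] [425.7 137.3  76.9] [10.5 18.8  9.7]
94 100
   30 [257.1  46.1] [633.3  70.   98.1] [ 6.9 10.4  3.7]
   1224 [262.3  98.6] [583.7  56.8  97.3] [100.3  45.9   5.4]
101 108
   234 [266.4 129.9] [552.2  52.4 102.9] [17.7 17.9  3.6]
   42 [181.9 235. ] [425.4 137.6 104.5] [10.4 19.   6.6]
110 120
   693 [178.   59.4] [610.8 145.  114. ] [27.5 27.1  7.7]
   184 [175.8 239.7] [425.3 139.9 113.5] [10.6 23.8  6.9]
```

```bash
cat >> h.py <<'E'
pa=[.87,-.87,-1.92,1.92]
L=np.array([[110*np.cos(a),110*np.sin(a)] for a in pa]+[[-110,0],[0,0]])
def fit(W):
    from scipy.optimize import least_squares
    f=lambda v:(L@np.array([[np.cos(v[2]),np.sin(v[2])],[-np.sin(v[2]),np.cos(v[2])]])+v[:2]-W).ravel()
    r=least_squares(f,[550,50,.13],loss='soft_l1'); return r.x,r.fun.reshape(-1,2)
def lever(P,v):
    q=P[(P[...,2]>93)&(P[...,2]<100.5)][:,:2]-v[:2]; r=np.hypot(*q.T); q=q[(r>26)&(r<76)]
    x,y=np.cos(v[2])*q[:,0]+np.sin(v[2])*q[:,1],-np.sin(v[2])*q[:,0]+np.cos(v[2])*q[:,1]
    l=cv2.fitLine(np.float32(np.c_[x,y]),cv2.DIST_HUBER,0,.01,.01).ravel()
    a=np.arctan2(l[1],l[0]); m=np.arctan2(y.mean(),x.mean())
    if abs(a-m)>1.5: a-=np.sign(a-m)*np.pi
    return len(q),a,m
E
python3 - <<'E'
from h import *
v,r=fit(np.array([[610.8,145],[633.3,-20.6],[529.4,-55],[501.3,148.8],[444.6,37.9],[552.2,52.4]]))
print(v,r.round(1)); print(lever(np.load('w0.npy'),v)); np.save('v.npy',v)
q0=arm.sense()['q']
for psi in (.2,.6,1.0):
  for o in (0,-np.pi/2):
    X=v[:2]+50*np.array([np.cos(psi),np.sin(psi)])+28*np.array([np.sin(psi),-np.cos(psi)])
    q=kinematics.inverse_kinematics([*X,80],[np.pi,0,psi+o]); print(psi,o,None if q is None else np.round(q,2))
E
```

```text
[5.52401347e+02 5.24227537e+01 1.36754262e-01] [[ 0.4  0.4]
 [ 0.8 -0.6]
 [-0.2 -0.1]
 [-0.3  0.9]
 [-1.2 -0.5]
 [ 0.2  0. ]]
(768, np.float32(0.097140215), np.float64(0.10595970409068803))
0.2 0 [ 0.41  0.69 -0.72  1.77  0.57  0.9  -1.94]
0.2 -1.5707963267948966 [-0.27  0.56  0.21  1.82 -0.16  0.78 -2.92]
0.6 0 [ 0.41  0.72 -0.78  1.76  0.62  0.92 -1.61]
0.6 -1.5707963267948966 [-0.14  0.57 -0.01  1.8   0.01  0.78 -2.7 ]
1.0 0 [ 0.4   0.74 -0.82  1.77  0.66  0.94 -1.27]
1.0 -1.5707963267948966 [ 0.26  0.66 -0.61  1.77  0.48  0.86 -2.71]
```

The fit is good to about 1 mm. The module yaw is 0.137, and the lever is at about 0.10 and has to reach 0.87.

```bash
cat >> h.py <<'E'
def fp(v,th,off,z,r=50):
    a=th+v[2]; X=v[:2]+r*np.array([np.cos(a),np.sin(a)])+off*np.array([np.sin(a),-np.cos(a)])
    return [*X,z],[np.pi,0,a]
def push(v,t0,t1,off=27,n=8,speed=60):
    for t in np.linspace(t0,t1,n): arm.movel(*fp(v,t,off,80),speed=speed)
    print('F',np.round(arm.sense()['ft_force'],1))
def look(v,fn=None):
    arm.move_to([500,40,330],[np.pi,0,.1]); arm.hold(.2); p,d,c=cap('wrist',fn); P=cloud(d,c)
    print(arm.sense()['time_s'],lever(P,v)); return P
E
python3 - <<'E'
from h import *
v=np.load('v.npy')
arm.move_to(*fp(v,.1,46,130)); arm.movel(*fp(v,.1,46,80),speed=120)
print(arm.sense()['ft_force'],arm.sense()['time_s'])
push(v,.1,.75)
arm.movel(*fp(v,.75,45,80),speed=80); arm.movel(*fp(v,.75,45,140),speed=150)
look(v,'w1.png')
E
```

```text
[0.16366555 1.23562014 0.75121696] 7.025
F [ 0.4 -0.7  0.8]
11.3167 (738, np.float32(0.68756205), np.float64(0.6869222946494444))
```

View pics/w1.png

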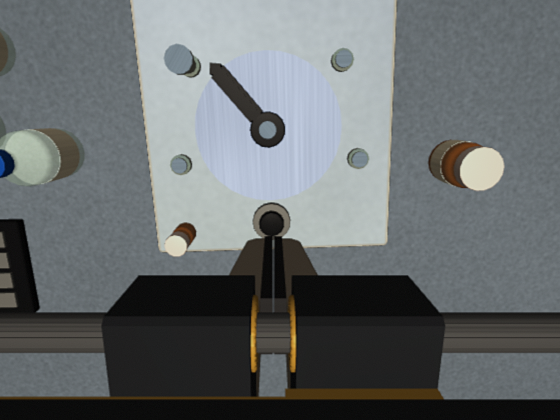

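The lever has turned to about 0.69, with its tip at (212,66), and nothing else has moved. It lags the commanded angle by 0.063, so I'll push to 0.933.

```bash
python3 - <<'E'
from h import *
v=np.load('v.npy')
arm.move_to(*fp(v,.69,45,130)); arm.movel(*fp(v,.69,45,80),speed=120)
push(v,.69,.933,n=5,speed=40)
arm.movel(*fp(v,.933,45,80),speed=80); arm.movel(*fp(v,.933,45,140),speed=150)
P=look(v,'w2.png')
for lo,hi in [(72,90),(110,120)]:
    for t in tops(P,lo,hi): print('  ',*t)
c=cv2.imread('pics/w2.png')[20:170,130:330]; cv2.imwrite('pics/w2c.png',cv2.resize(c,None,fx=4,fy=4,interpolation=cv2.INTER_CUBIC))
E
```

```text
F [ 1.3 -0.6  0.3]
16.4833 (738, np.float32(0.8650778), np.float64(0.8628940954764924))
   244 [342.8  58.5] [633.1 -21.1  75.1] [17.9 17.6  6.1]
   42 [192.7  67.8] [609.  140.1  79.1] [13.8  8.4 13.9]
   203 [358.6 158.6] [529.6 -54.5  75. ] [18.  18.3  5.8]
   213 [178.8 164.8] [501.5 149.9  75. ] [18.  18.9  6. ]
   720 [271. 222.] [443.9  37.5  78.2] [39.2 43.  12.3]
   146 [185.2 229.1] [425.7 139.6  81.2] [10.8 23.9 17.5]
   696 [178.   58.6] [611.  145.1 113.9] [27.5 27.4  7.8]
   185 [176.1 239.4] [425.2 140.  113.8] [10.3 23.8  7.4]
```

View pics/w2c.png

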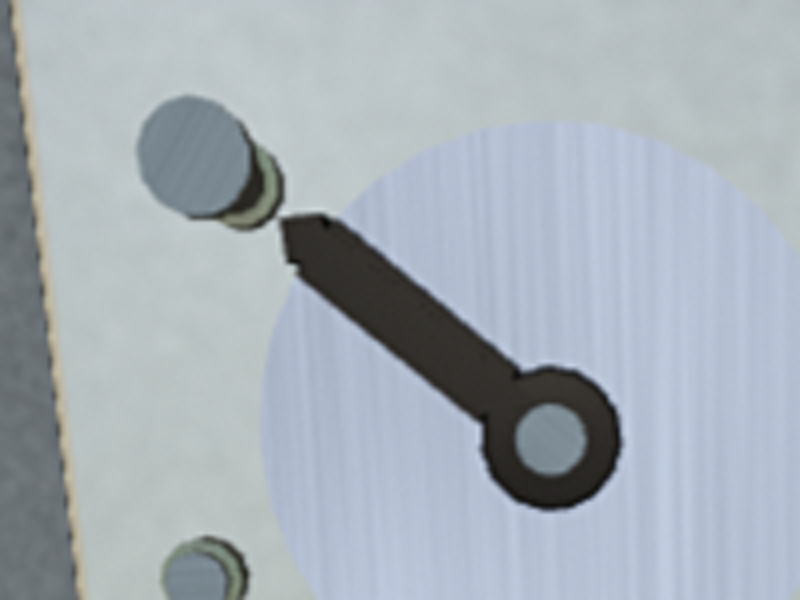

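The crop shows the lever's tip pointing at the column's foot, measured 0.864 against 0.870, which is within noise. Next I'll check the button's height profile and press it.

```bash
python3 - <<'E'
from h import *
v=np.load('v.npy'); b=v[:2]-110*np.array([np.cos(v[2]),np.sin(v[2])])
p,d,c=cap('wrist'); P=cloud(d,c); r=np.hypot(P[...,0]-b[0],P[...,1]-b[1])
for a in range(0,28,3):
    z=P[...,2][(r>=a)&(r<a+3)&(P[...,2]<120)]; print(a,len(z),np.percentile(z,[10,50,90]).round(1))
np.save('b.npy',b); print(b)
E
```

```text
0 20 [81.3 81.9 82.5]
3 60 [80.7 81.7 82.8]
6 97 [80.8 81.7 82.8]
9 141 [80.6 82.  83. ]
12 198 [74.3 80.7 82.1]
15 155 [70.9 72.  73.1]
18 216 [71. 72. 73.]
21 268 [59.5 68.8 72.1]
24 224 [59. 60. 61.]
27 281 [58.9 60.1 61.4]
[443.4283402   37.42662925]
```

```bash
python3 - <<'E'
from h import *
v=np.load('v.npy'); b=np.load('b.npy'); o=[np.pi,0,v[2]]
arm.move_to([*b,110],o); arm.movel([*b,86],speed=80); arm.hold(.1); f0=arm.sense()['ft_force']
hit=arm.movel([*b,74],speed=12,max_force=12); s=arm.sense(); print(hit,s['tool_pos'],np.round(np.array(s['ft_force'])-f0,1))
arm.hold(.3); s=arm.sense(); print(s['tool_pos'],np.round(np.array(s['ft_force'])-f0,1))
arm.movel([*b,120],speed=60)
P=look(v,'w3.png')
r=np.hypot(P[...,0]-b[0],P[...,1]-b[1]); print(np.median(P[...,2][r<10]))
E
```

```text
True [443.61505578  37.36140102  76.35161408] [-1.7 -0.8  7.5]
[443.6217943   37.34360535  76.35256749] [-1.8 -1.2  7.7]
21.1 (742, np.float32(0.83505416), np.float64(0.8631919319939948))
81.95867063385438
```

View pics/w3.png

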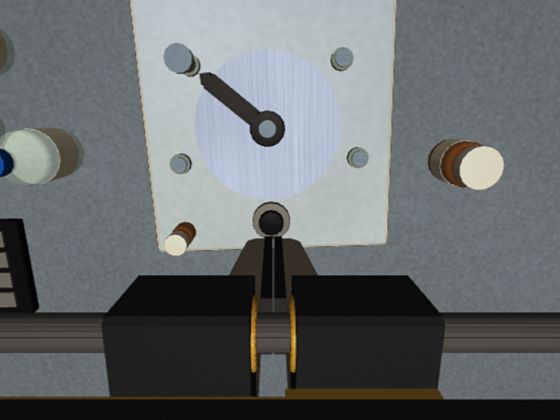

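The button bottomed out at 7.6 N, against a 4 N spring, and is back up at 82 mm. The picture shows the lever still on the column, with its tip at (203,76), and the vial, bottle and jar untouched. The arm is clear, so I'm handing in.

```bash
python3 -c "
from h import *
print(job.close_job())"
```

```text
the job is handed in; nothing more can be done
None
```

The job is handed in: I pushed the lever round to the tall column (measured 0.864 rad against 0.87), then pressed the start button fully in and it came back up; the vial, bottle and jar are still standing where they were.

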